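# Trace the open joint of a stone tile with a sprung tracer

### The job

Check that the open joint in the stone tile is clear: take the upright tracer from its rest and guide its sprung nose slowly (about 2 cm per second) along the bottom of the joint, from the end of the short straight leg round the bends to the end of the long leg, keeping the tool upright and pressed gently, at around 5 N, all the way. The tile slopes by an unknown amount, so follow its height by feel; never jam the tool, and leave the mug, mallet and offcut alone. Then hang the tracer back in its rest, upright with its collar flat on the cheeks, and let go.

Things in the scene. Friction and masses are not known exactly. Their poses are not given: they have to be found in the camera images.
- tracer_grip (a point): centre of the wooden grip of the tracer, a loose upright tool 159 mm long, about 0.28 kg: grip 26 x 26 mm square, 64 mm tall; under it a square steel collar 44 x 44 x 8 mm (its underside 40 mm below this point), a round barrel 16 mm in diameter, 55 mm long, and a sprung round-ended nose 8 mm in diameter sticking out 32 mm. z up along the tool, x and y square to the grip's faces
- tracer_tip (a point): end of the tracer's nose when its spring is relaxed, on the tool's axis 127 mm below tracer_grip (fixed to the barrel: it does not show how far the nose is pushed in). The nose pushes in up to 12 mm against a spring of 1.5 N per mm, without preload
- tracer: the tracer as a whole; origin on its axis at the underside of the collar; axes as tracer_grip.
- banker: fixed timber block 150 x 210 x 50 mm carrying a pale stone tile 130 x 180 x 38 mm, two stones with an open joint between: a groove 16 mm wide, 10 mm deep. Origin under the block's middle, z up, y along its length. Joint's centre line in the block's x, y (mm): (-14,-80) end of the short leg, (-14,-30) bend, (14,-2) bend, (14,80) end of the long leg; both ends shut. For the slope see seam_0
- rest: fixed timber rest, base 120 x 130 mm: two cheeks 80 x 30 mm, tops at 112 mm, with a 26 mm slot between them, along x, open above and at both ends. The barrel hangs in the slot, the collar lies on the cheeks between 6 mm high lips at their ends (52 mm apart along x). Origin under its middle, z up
- rest_seat (a point): middle of the rest at the cheeks' top level, 112 mm above the table: where the underside of the collar belongs.
- mug: bystander: white mug, 76 mm wide, 90 mm high; origin under its centre.
- mallet: bystander: lying wooden mallet, 180 mm long, head 54 mm across, along its x; origin on the table below its middle.
- offcut: bystander: stone offcut 90 x 60 x 40 mm; origin under its centre.
- seam_0 (a point): start of the line to trace, on the joint's centre line 12 mm inside the end of the short leg. Fixed to the block; z is that of the groove's floor as if the tile lay level (96 mm over the table). The tile in fact slopes along the block's y by up to 0.1 rad either way, turned about the floor at y = 0, and is firm: the floor is up to 7 mm higher or lower near the ends; not reported, to be felt
- seam_1 (a point): point 1 of the line, 21 mm further along the joint's centre line than seam_0; z as for seam_0
- seam_2 (a point): point 2 of the line, 21 mm further along the joint's centre line than seam_1; z as for seam_0
- seam_3 (a point): point 3 of the line, 21 mm further along the joint's centre line than seam_2; z as for seam_0
- seam_4 (a point): point 4 of the line, 21 mm further along the joint's centre line than seam_3; z as for seam_0
- seam_5 (a point): point 5 of the line, 21 mm further along the joint's centre line than seam_4; z as for seam_0
- seam_6 (a point): point 6 of the line, 21 mm further along the joint's centre line than seam_5; z as for seam_0
- seam_7 (a point): point 7 of the line, 21 mm further along the joint's centre line than seam_6; z as for seam_0. The finish, 12 mm inside the end of the long leg
Things that resemble listed ones, but are neither listed nor needed, are in the scene too. Leave any green, orange or yellow look-alike of the tracer alone.

How it is judged (in metres and radians):
On the way, in this order (a step that is already met when the one before it is completed fails the run):
1. the upright tracer's nose is in the joint just inside its short-leg end (within 7 mm in plan), pressing on the stone with 1.5 to 10 N, for 0.25 s (horizontal distance between tracer_tip and seam_0 below 0.007 m and contact force between tracer and banker between 1.5 and 10 N and angle between tracer's own z axis and vertical below 0.35 rad), for 0.25 s.
2. the upright tracer's nose is at point 1 of 7 along the joint (within 7 mm in plan), pressing on the stone with 1.5 to 10 N, for 0.25 s (horizontal distance between tracer_tip and seam_1 below 0.007 m and contact force between tracer and banker between 1.5 and 10 N and angle between tracer's own z axis and vertical below 0.35 rad), for 0.25 s.
3. the upright tracer's nose is at point 2 of 7 along the joint (within 7 mm in plan), pressing on the stone with 1.5 to 10 N, for 0.25 s (horizontal distance between tracer_tip and seam_2 below 0.007 m and contact force between tracer and banker between 1.5 and 10 N and angle between tracer's own z axis and vertical below 0.35 rad), for 0.25 s.
4. the upright tracer's nose is at point 3 of 7 along the joint (within 7 mm in plan), pressing on the stone with 1.5 to 10 N, for 0.25 s (horizontal distance between tracer_tip and seam_3 below 0.007 m and contact force between tracer and banker between 1.5 and 10 N and angle between tracer's own z axis and vertical below 0.35 rad), for 0.25 s.
5. the upright tracer's nose is at point 4 of 7 along the joint (within 7 mm in plan), pressing on the stone with 1.5 to 10 N, for 0.25 s (horizontal distance between tracer_tip and seam_4 below 0.007 m and contact force between tracer and banker between 1.5 and 10 N and angle between tracer's own z axis and vertical below 0.35 rad), for 0.25 s.
6. the upright tracer's nose is at point 5 of 7 along the joint (within 7 mm in plan), pressing on the stone with 1.5 to 10 N, for 0.25 s (horizontal distance between tracer_tip and seam_5 below 0.007 m and contact force between tracer and banker between 1.5 and 10 N and angle between tracer's own z axis and vertical below 0.35 rad), for 0.25 s.
7. the upright tracer's nose is at point 6 of 7 along the joint (within 7 mm in plan), pressing on the stone with 1.5 to 10 N, for 0.25 s (horizontal distance between tracer_tip and seam_6 below 0.007 m and contact force between tracer and banker between 1.5 and 10 N and angle between tracer's own z axis and vertical below 0.35 rad), for 0.25 s.
8. the upright tracer's nose is in the joint just inside its long-leg end (within 7 mm in plan), pressing on the stone with 1.5 to 10 N, for 0.25 s (horizontal distance between tracer_tip and seam_7 below 0.007 m and contact force between tracer and banker between 1.5 and 10 N and angle between tracer's own z axis and vertical below 0.35 rad), for 0.25 s.
At the end, for the whole second after the job is handed in: the tracer hangs at rest in its rest: collar within 10 mm of the seat's middle in plan and 4 mm in height, upright within 0.1 rad, released (horizontal distance between tracer and rest_seat below 0.01 m and z of tracer in the frame of rest_seat between -0.004 and 0.004 m and angle between tracer's own z axis and vertical below 0.1 rad and linear speed of tracer below 0.02 m/s); the robot touches nothing.
It fails at once if the tracer is jammed against the stone or its block (over 25 N) (contact force between tracer and banker above 25 N).
It fails at once if the mug is disturbed (moved over 30 mm) (distance of mug from where it was at the start of the episode above 0.03 m).
It fails at once if the mallet is disturbed (moved over 30 mm) (distance of mallet from where it was at the start of the episode above 0.03 m).
It fails at once if the offcut is disturbed (moved over 30 mm) (distance of offcut from where it was at the start of the episode above 0.03 m).
It also fails if it takes over 72 s, if anything falls off the work surface, if the arm or the gripper's body presses on something with over 40 N, if the wrist force passes 120 N, or if a joint passes its speed limit or range.

### The arm

A 6-joint arm with a two-finger parallel gripper is mounted at the origin on the work surface. World frame = base frame: x ahead of the robot, y to its left, z up, the work surface at z = 0. Lengths are in m, angles in degrees, forces in N, time in s.
With the tool pointing down it reaches from about 0.25 to 0.775 m from the base axis. Payload 8.9 kg.
Tool frame: the origin (TCP) lies midway between the tips of the shut fingers; the grasp point (between the pads) lies manip.grip_point_offset behind it (manip.grip_point_offset is the distance from the TCP to the grasp point, in m); z points along the fingers, y is the line along which they close (so a half turn about z gives the same grasp; the last joint's range is limited). The gripper opens to 85 mm and grips with 20 to 120 N. Pads are 22 mm wide; open, the fingers measure 114 mm over their backs; the gripper's body (76 mm by 85 mm) begins 54 mm behind the grasp point. The pads swing forward as they close: fully open they stand 13 mm farther back than shut.
Start: joints at [58.31, 16.656, -8.789, 64.555, 0, 82.019], TCP at [0.211, 0.481, 0.194] pointing down, gripper open.
Joint ranges: [-144.48, 144.48], [-52.06, 99.96], [-74.48, 78.29], [-112.23, 115.85], [-86.99, 84.42], [-180, 180]. Speed limits (degrees/s): [127.2, 127.2, 159.86, 180, 180, 180].

### API

Orientations are given as [roll, pitch, yaw] about the fixed x, y, z axes, in that order (R = Rz(yaw) Ry(pitch) Rx(roll)).
In Python, from rig import manip, eyes, job gives the robot as it stands. The module is installed in compiled form; this text tells all that it offers.
- The arm moves only by the tool jog_arm, never from a script. Its argument "increments" is a list that holds one entry, the list of rows, each a list of 5 numbers: the shift along the tool's x, y, z in mm, then the turn about the tool's z in rad, then the closure, from 0 (fully open) to 1 (shut). A call has 1 to 12 rows; each row shifts and turns the commanded pose from where the row before left it, along the tool's axes as they then stand; what a row does not reach is not made up. A row lasts 1/12 s, in which the tool goes at most 41.7 mm and 7.16 degrees, less where a joint would pass 70% of its speed; a pose out of reach is approached as far as the arm can. A call with a gripper value outside its range is refused whole. The fingers move at their own pace and stop on an object; "squeeze" is the grip in N (left out, the last holds). Time passes only in rows, so rows that do not move let the fingers close. It gives the time, the measured TCP pose, the force, the opening and the grip force at its end, in the units of the state.
- manip.sense(): the state, without advancing time (a new reading comes with each control period).
- eyes.capture(name): name is "scene" or "top"; returns a dict with "frame" (384x512x3 uint8, red, green, blue), "z_map" (384x512 float32, m along the optical axis (not along the pixel's ray), 0 where there is no reading), "camera_matrix" (3x3 intrinsics, pixels), "k1" (the pictures are not rectified: a ray, as slopes to the right and down, at radius r is drawn at 1 + k1 r^2 times it, then the intrinsics apply), "R" (3x3) and "t" (3): a world point X has camera coordinates R X + t. Camera axes: x right, y down, z forward; pixel columns grow to the right and rows downward; lengths in m; the calibration is good to about 2 mm. A picture is of the moment at which its call begins.
- job.finish_job(): hands the job in; it is judged then, once.
The state is a dict: "clock": time; "q": joint angles; "joint_velocities": joint speeds; "effort": joint torques, N m; "tcp_pos": TCP position; "tcp_rot": TCP orientation; "force": force on the tool from outside, world axes, zero at the start; "wrist_torque": the same for the moment, N m; "width": finger opening in m; "grip_force": force on a finger pad.
Only numpy, scipy, OpenCV 4.12 (cv2) and the standard library are available. Lean on these libraries where they do the work, as an engineer would, in place of code of your own. Each camera call takes 0.05 s, during which the arm holds its last target. There are 200 camera calls.

## Working session

There is one attempt and no reset: what is moved stays moved. The work goes in short steps, Python scripts to look and compute and a tool call to move; the robot and the scene stay as the last step left them, time stands still between calls to the robot, and variables do not carry over. Pictures are saved under pics/ and viewed, at most 10 in all, crops included, and the job is handed in when it is done.

Besides the shell and the picture viewer there is one more tool, called after ">>>" as name([rows], argument=value, ...), one row to a line, values as JSON. jog_arm: Moves the arm, as the interface text tells. Its arguments: {"type":"object","properties":{"increments":{"type":"array"},"squeeze":{"type":"number"}},"required":["increments"]}

```bash
mkdir -p pics; cat > h.py <<'E'
import numpy as np, cv2
from rig import manip, eyes, job
def cap(n):
    c=eyes.capture(n); return c
def cloud(c):
    """world point per pixel from z_map"""
    h,w=c["z_map"].shape; K=np.array(c["camera_matrix"])
    u,v=np.meshgrid(np.arange(w),np.arange(h))
    s=np.stack([(u-K[0,2])/K[0,0],(v-K[1,2])/K[1,1]],-1); d=s.copy()
    for _ in range(8): d=s/(1+c["k1"]*(d**2).sum(-1,keepdims=True))
    P=np.concatenate([d,np.ones((h,w,1))],-1)*c["z_map"][...,None]
    return (P-np.array(c["t"]))@np.array(c["R"])
E
python3 - <<'E'
from h import *
import pickle
d={n:cap(n) for n in("top","scene")}
pickle.dump(d,open("c0.pkl","wb"))
for n in d:
    c=d[n]; cv2.imwrite(f"pics/{n}0.png",cv2.resize(c["frame"][:,:,::-1],(800,600),interpolation=cv2.INTER_CUBIC))
    print(n,c["camera_matrix"],c["k1"],-np.array(c["R"]).T@np.array(c["t"]))
    P=cloud(c); print(P[300,100],P[100,400])
print(manip.sense(),manip.grip_point_offset)
E
```

```text
top [[400.73352329   0.         257.16472939]
 [  0.         400.73352329 196.50765074]
 [  0.           0.           1.        ]] -0.0007579710872845183 [0.45710598 0.06794281 1.081368  ]
[0.34075628 0.46209565 0.00204319] [ 8.85689182e-01 -3.58885634e-01 -8.79722831e-04]
scene [[458.11323001   0.         252.67750329]
 [  0.         458.11323001 189.07182729]
 [  0.           0.           1.        ]] -0.16224785898197652 [ 1.13303692 -0.92819827  0.81844147]
[ 0.44171511 -0.43827382 -0.00187113] [ 0.56578736  2.20676057 -0.33425826]
{'clock': 0.1, 'q': array([ 5.83084703e+01,  1.66873874e+01, -8.82486170e+00,  6.45548568e+01,
        7.98002050e-04,  8.20200468e+01]), 'joint_velocities': array([ 0.06851329, -0.13376068, -0.05571728, -0.00177262, -0.03502079,
       -0.04471976]), 'effort': array([ 1.56228187e-03, -5.37976921e+01,  3.31918287e+01,  9.27862013e-03,
       -1.30358130e-04,  1.70186826e-05]), 'tcp_pos': array([0.2108774 , 0.48032784, 0.19378673]), 'tcp_rot': array([-1.79933655e+02, -1.01063665e-02,  1.56288417e+02]), 'force': array([-0.38149959, -0.59606913, -0.14053345]), 'wrist_torque': array([-0.00084667,  0.02499765, -0.01254625]), 'grip_force': 0.0, 'width': 0.08537056773093046} 0.0187
```

View pics/top0.png

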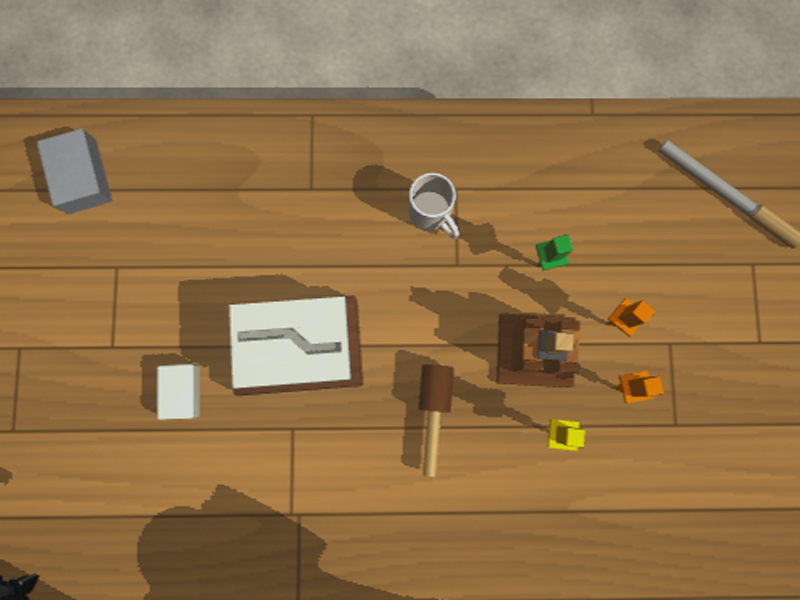

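View pics/scene0.png

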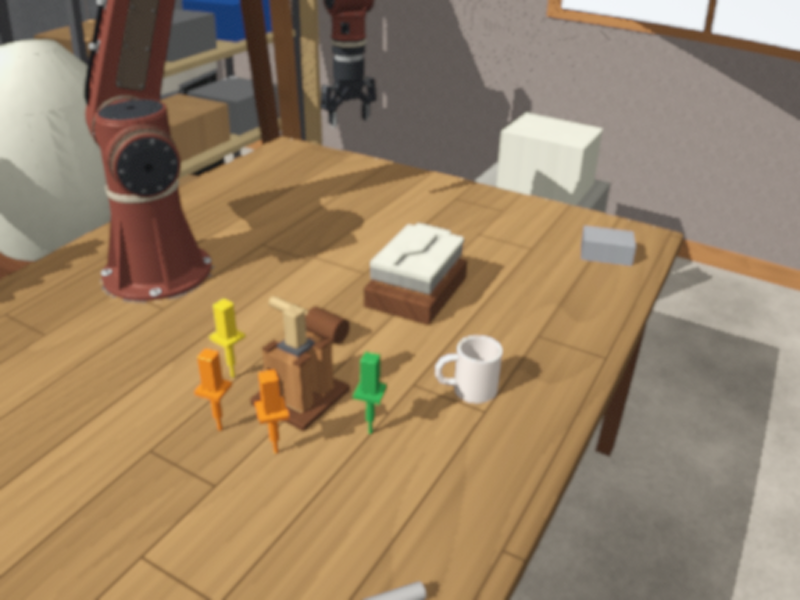

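The top view shows the tile at about (290,343) px, with the short leg on the right and the long leg on the left. The tracer in its rest is at (557,344), the mallet at (435,410) and the mug at (433,203). The orange, green and yellow look-alikes ring the rest. The scene view agrees. Next I measure.

```bash
python3 - <<'E'
from h import *
import pickle
d=pickle.load(open("c0.pkl","rb")); c=d["top"]; P=cloud(c); F=c["frame"].astype(int)
s=.64
def roi(x0,x1,y0,y1):
    m=np.zeros(P.shape[:2],bool); m[int(y0*s):int(y1*s),int(x0*s):int(x1*s)]=1; return m
def rect(m,n):
    r=cv2.minAreaRect((P[m][:,:2]*1000).astype(np.float32)); print(n,m.sum(),np.round(r[0],1),np.round(r[1],1),round(r[2],2),"z",np.round(np.percentile(P[m][:,2],[5,50,95])*1000,1))
hsv=cv2.cvtColor(c["frame"],cv2.COLOR_RGB2HSV)
t=roi(215,370,285,405)
tile=t&(P[...,2]>.088)&(hsv[...,1]<70)
rect(tile,"tile")
top=tile&(hsv[...,2]>190)
A=np.c_[P[top][:,:2],np.ones(top.sum())]; sol=np.linalg.lstsq(A,P[top][:,2],rcond=None)[0]; print("plane",sol, (A@sol-P[top][:,2]).std())
# groove floor
cx,cy=P[tile][:,:2].mean(0)
gr=t&(P[...,2]>.08)&(hsv[...,2]<185)&(hsv[...,1]<70)&(abs(P[...,0]-cx)<.05)&(abs(P[...,1]-cy)<.085)
rect(gr,"groove")
block=t&(P[...,2]>.02); rect(block,"block+tile")
r=roi(490,590,305,395)
for lo,hi in((.1,.116),(.116,.124),(.175,.195),(.018,.03)):
    rect(r&(P[...,2]>lo)&(P[...,2]<hi),(lo,hi))
for n,b in dict(green=(530,580,230,275),or1=(605,660,295,335),or2=(615,670,368,408),yel=(545,590,415,455)).items():
    m=roi(*b)&(P[...,2]>.06)&(hsv[...,1]>150); rect(m,n)
rect(roi(400,470,355,490)&(P[...,2]>.012),"mallet"); rect(roi(400,465,165,240)&(P[...,2]>.03),"mug")
z=c["z_map"]; print((z==0).mean())
np.set_printoptions(linewidth=200)
cv2.imwrite("pics/crop0.png",cv2.resize(np.hstack([c["frame"][180:260,140:240,::-1],c["frame"][190:270,300:400,::-1]]),(800,320),interpolation=cv2.INTER_CUBIC))
E
```

```text
tile 3997 [530.1 194.7] [161.9 243.7] 3.67 z [ 94.9 105.  108.6]
plane [-0.27587843 -0.26457124  0.31985597] 0.06654873792788099
groove 478 [547.8 227.9] [163.  35.] 79.3 z [ 92.1  95.5 103.4]
block+tile 4780 [542.9 194.3] [256.3 166.1] 88.77 z [ 47.8 104.4 108.5]
(0.1, 0.116) 457 [ 534.4 -180.2] [87.  79.8] 86.15 z [104.  111.6 115.5]
(0.116, 0.124) 403 [ 534.5 -179.6] [86.  80.1] 86.02 z [116.4 118.5 121.5]
(0.175, 0.195) 140 [ 533.6 -180.7] [25.3 25.3] 87.85 z [179.  183.1 185.6]
(0.018, 0.03) 77 [ 533.5 -175.6] [124.1 111.8] 89.53 z [18.3 20.5 29. ]
green 179 [ 683.5 -193. ] [41.9 41.8] 13.47 z [ 92.1 156.3 160.8]
or1 417 [ 509.3 -133.6] [ 54.9 412.8] 22.09 z [ 91.6 122.  160.1]
or2 428 [ 453.  -137.5] [ 46.1 408.3] 5.3 z [ 91.2 114.8 159.9]
yel 398 [414.3 -74.7] [294.5  44.2] 81.85 z [ 91.1 106.3 160.1]
mallet 972 [421.1  22.6] [ 98.4 179.7] 83.42 z [31.  43.4 54.6]
mug 569 [638.    7.1] [ 87.  371.7] 84.6 z [34.7 72.3 91.1]
0.004150390625
```

View pics/crop0.png

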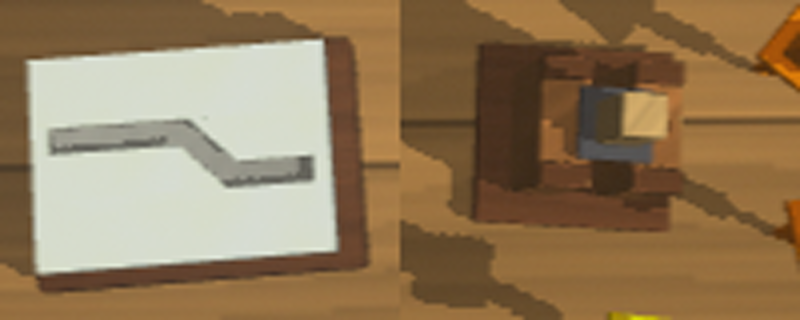

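The crop shows the joint clearly: long leg left, about (50..190,137) px, and short leg right, about (235..312,172). The rest's slot runs up the image, along world x. Depth holes spoiled some of the fits, so I'll redo them with holes removed and rays cast from contours.

```bash
cat >> h.py <<'E'
def cast(c,uv,plane):
    """cast pixels (n,2) onto plane z=a x+b y+d"""
    K=np.array(c["camera_matrix"]); uv=np.asarray(uv,float)
    s=np.c_[(uv[:,0]-K[0,2])/K[0,0],(uv[:,1]-K[1,2])/K[1,1]]; q=s.copy()
    for _ in range(8): q=s/(1+c["k1"]*(q**2).sum(1,keepdims=True))
    R=np.array(c["R"]); C=-R.T@np.array(c["t"]); D=np.c_[q,np.ones(len(q))]@R
    a,b,d=plane; l=(d+a*C[0]+b*C[1]-C[2])/(D[:,2]-a*D[:,0]-b*D[:,1])
    return C+l[:,None]*D
E
python3 - <<'E'
from h import *
import pickle
np.set_printoptions(suppress=True,precision=2,linewidth=180)
d=pickle.load(open("c0.pkl","rb")); c=d["top"]; P=cloud(c); ok=c["z_map"]>.3
hsv=cv2.cvtColor(c["frame"],cv2.COLOR_RGB2HSV); s=.64
def roi(x0,x1,y0,y1):
    m=np.zeros(P.shape[:2],bool); m[int(y0*s):int(y1*s),int(x0*s):int(x1*s)]=1; return m
t=roi(215,352,290,392)
white=t&(hsv[...,1]<70)&(hsv[...,2]>195)
def fit(m):
    for _ in range(6):
        A=np.c_[P[m][:,:2],np.ones(m.sum())]; p=np.linalg.lstsq(A,P[m][:,2],rcond=None)[0]
        e=P[...,2]-(P[...,0]*p[0]+P[...,1]*p[1]+p[2]); m=m&(abs(e)<.008)
    return p,e[m].std(),m.sum()
p,sd,n=fit(white&ok&(abs(P[...,2]-.106)<.02)); print("top plane",p,sd,n)
cn=max(cv2.findContours(white.astype(np.uint8),cv2.RETR_EXTERNAL,cv2.CHAIN_APPROX_NONE)[0],key=cv2.contourArea)
W=cast(c,cn[:,0],p)*1000
r=cv2.minAreaRect(W[:,:2].astype(np.float32)); print("tile top",r)
bx=cv2.boxPoints(r); m0=np.array(r[0]); 
# yaw: long axis
e=bx[1]-bx[0]; e2=bx[2]-bx[1]; L=e if np.hypot(*e)>np.hypot(*e2) else e2
L=L/np.hypot(*L); L=L if L[1]>0 else -L
print("yaw deg",np.degrees(np.arctan2(-L[0],L[1])))
Y=L; X=np.array([L[1],-L[0]])
fill=np.zeros(P.shape[:2],np.uint8); cv2.drawContours(fill,[cn],-1,1,-1)
gr=cv2.erode(fill,np.ones((3,3)))>0; gr&=hsv[...,2]<205
v,u=np.nonzero(gr); G=cast(c,np.c_[u,v],p)*1000
g=(G[:,:2]-m0)@np.c_[X,Y]
for lo,hi in((-75,-40),(10,70)):
    k=(g[:,1]>lo)&(g[:,1]<hi); print("leg",lo,hi,np.percentile(g[k,0],[2,25,50,75,98]),k.sum())
print("ends y",np.percentile(g[:,1],[.5,99.5]))
def rect(m,n):
    q=(P[m&ok][:,:2]*1000).astype(np.float32); 
    if len(q)>3:
        r=cv2.minAreaRect(q); print(n,len(q),np.array(r[0]),np.array(r[1]),round(r[2],1),"med",np.median(q,0),P[m&ok][:,2].max())
z=P[...,2]
rr=roi(490,590,305,395)
gm=rr&(z>.176)&(z<.192); rect(gm,"grip top")
rect(rr&(z>.106)&(z<.123),"cheeks+lips")
co=rr&(hsv[...,0]>95)&(hsv[...,0]<130)&(hsv[...,1]>60)&(z>.1)&(z<.135); rect(co,"collar")
for n,b in dict(green=(530,580,230,275),or1=(605,660,295,335),or2=(615,670,368,408),yel=(545,590,415,455)).items():
    m=roi(*b)&(hsv[...,1]>150)&(hsv[...,2]>100); rect(m&(z>.145),n+" top"); 
rect(roi(400,470,355,490)&(z>.015)&(z<.07),"mallet"); rect(roi(400,465,165,240)&(z>.03)&(z<.1),"mug")
# grip top outline by colour, cast at .184
light=rr&(hsv[...,2]>150)&(hsv[...,1]<140)&(z>.15); 
cn=max(cv2.findContours(light.astype(np.uint8),cv2.RETR_EXTERNAL,cv2.CHAIN_APPROX_NONE)[0],key=cv2.contourArea)
print("griptop cast",cv2.minAreaRect((cast(c,cn[:,0],(0,0,.184))[:,:2]*1000).astype(np.float32)))
E
```

```text
top plane [-0.    0.02  0.1 ] 0.0017584067955208795 3361
tile top ((543.5925903320312, 227.822998046875), (128.4966583251953, 178.04141235351562), 3.942613124847412)
yaw deg 3.9426305
leg -75 -40 [-22.11 -18.31 -14.13  -9.65  -5.47] 106
leg 10 70 [ 5.54  9.68 14.16 18.6  22.61] 183
ends y [-79.66  78.95]
grip top 138 [ 533.58 -180.66] [25.31 25.33] 87.8 med [ 534.39 -180.61] 0.18663498539650708
cheeks+lips 822 [ 534.45 -180.17] [87.02 80.07] 86.1 med [ 531.41 -165.41] 0.12293562807897901
green top 100 [ 683.84 -192.43] [23.74 23.63] 11.5 med [ 683.66 -192.21] 0.16322761792766297
or1 top 131 [ 580.11 -309.78] [25.52 26.21] 47.6 med [ 580.32 -308.9 ] 0.1626260058868214
or2 top 136 [ 469.16 -317.03] [25.7  26.61] 11.0 med [ 468.88 -315.69] 0.16270978135526534
yel top 140 [ 396.66 -198.39] [27.18 25.77] 82.8 med [ 397.72 -197.29] 0.1621997198257622
mallet 962 [418.46  -0.96] [ 53.39 179.7 ] 84.4 med [448.1   0.4] 0.05734717716711916
mug 560 [771.47  -2.09] [101.78  75.33] 6.3 med [779.72  -5.24] 0.09354523177167935
griptop cast ((533.5324096679688, -180.91383361816406), (22.663806915283203, 24.690858840942383), 87.29634857177734)
```

>>> jog_arm([
  [[0,0,-15,-0.06,0],[0,0,-15,-0.06,0],[0,0,-15,-0.06,0],[0,0,-15,-0.06,0],[0,0,-10,-0.06,0],[0,0,0,-0.061,0],[0,0,0,0,0]],
], squeeze=60)

```text
clock: 0.68
tcp_pos: [0.2112, 0.4809, 0.2646]
tcp_rot: [180.0, 0.0, 177.1]
force: [-0.1, -0.2, 1.1]
width: 0.0854
grip_force: 0.0
```

```bash
cat >> h.py <<'E'
from scipy.spatial.transform import Rotation as Ro
def go(x,y,z,yaw=None):
    """tool-frame shift (mm) to bring TCP to x,y,z mm; turn in rad to reach yaw"""
    s=manip.sense(); R=Ro.from_euler("xyz",s["tcp_rot"],degrees=True)
    d=R.inv().apply(np.array([x,y,z])-s["tcp_pos"]*1000)
    print("t",round(s["clock"],2),"tcp",np.round(s["tcp_pos"]*1000,1),np.round(s["tcp_rot"],2),"F",np.round(s["force"],1),"w",round(s["width"]*1000,1),"g",round(s["grip_force"],1),"shift",np.round(d,1), None if yaw is None else np.round(-np.radians((yaw-s["tcp_rot"][2]+180)%360-180),4))
E
python3 -c "
from h import *
go(533.6,-180.6,250,177)"
```

```text
t 0.68 tcp [211.2 480.9 264.6] [1.7997e+02 2.0000e-02 1.7713e+02] F [-0.1 -0.2  1.1] w 85.4 g 0.0 shift [-355.1 -644.5   14.4] 0.0023
```

>>> jog_arm([
  [[-14.8,-26.8,0,0,0],[-14.8,-26.8,0,0,0],[-14.8,-26.8,0,0,0],[-14.8,-26.8,0,0,0],[-14.8,-26.8,0,0,0],[-14.8,-26.8,0,0,0],[-14.8,-26.8,0,0,0],[-14.8,-26.8,0,0,0],[-14.8,-26.8,0,0,0],[-14.8,-26.8,0,0,0],[-14.8,-26.8,0,0,0],[-14.8,-26.8,0,0,0]],
])

```text
clock: 1.68
tcp_pos: [0.3714, 0.1487, 0.2639]
tcp_rot: [-180.0, -0.0, 176.8]
force: [1.3, 0.2, 0.1]
width: 0.0852
grip_force: 0.0
```

>>> jog_arm([
  [[-14.8,-26.8,0,0,0],[-14.8,-26.8,0,0,0],[-14.8,-26.8,0,0,0],[-14.8,-26.8,0,0,0],[-14.8,-26.8,0,0,0],[-14.8,-26.8,0,0,0],[-14.8,-26.8,0,0,0],[-14.8,-26.8,0,0,0],[-14.8,-26.8,0,0,0],[-14.8,-26.8,0,0,0],[0,0,0,0,0],[0,0,0,0,0]],
])

```text
clock: 2.68
tcp_pos: [0.5049, -0.1264, 0.2631]
tcp_rot: [180.0, -0.1, 176.7]
force: [-0.6, 0.6, 0.2]
width: 0.0855
grip_force: 0.0
```

```bash
python3 -c "
from h import *
go(533.6,-180.6,133,177)"
```

```text
t 2.68 tcp [ 504.9 -126.4  263.1] [ 1.7996e+02 -1.1000e-01  1.7674e+02] F [-0.6  0.6  0.2] w 85.5 g 0.0 shift [-32.  -52.6 130. ] -0.0045
```

>>> jog_arm([
  [[-16,-26.3,0,-0.004,0],[-16,-26.3,0,0,0],[0,0,15,0,0],[0,0,15,0,0],[0,0,15,0,0],[0,0,0,0,0],[0,0,0,0,0]],
])

```text
clock: 3.27
tcp_pos: [0.5336, -0.1783, 0.219]
tcp_rot: [179.9, -0.1, 177.2]
force: [-0.4, -0.4, 0.2]
width: 0.0853
grip_force: 0.0
```

```bash
python3 -c "
from h import *
go(533.6,-180.6,133,177)"
```

```text
t 3.27 tcp [ 533.6 -178.3  219. ] [ 1.7995e+02 -1.0000e-01  1.7720e+02] F [-0.4 -0.4  0.2] w 85.3 g 0.0 shift [-0.3 -2.4 86. ] 0.0035
```

>>> jog_arm([
  [[0,-2.4,14,0,0],[0,0,18,0,0],[0,0,18,0,0],[0,0,18,0,0],[0,0,12,0,0],[0,0,6,0,0],[0,0,0,0,0],[0,0,0,0,0],[0,0,0,0,0]],
])

```text
clock: 4.02
tcp_pos: [0.535, -0.182, 0.1346]
tcp_rot: [-180.0, 0.1, 177.2]
force: [-0.6, 0.6, 0.6]
width: 0.0851
grip_force: 0.0
```

```bash
python3 -c "
from h import *
go(533.6,-180.6,133,177)"
```

```text
t 4.02 tcp [ 535.  -182.   134.6] [-1.7996e+02  1.0000e-01  1.7721e+02] F [-0.6  0.6  0.6] w 85.1 g 0.0 shift [1.5 1.4 1.6] 0.0036
```

>>> jog_arm([
  [[0,1,0,0,0.4],[0,0,0,0,0.5],[0,0,0,0,0.6],[0,0,0,0,0.7],[0,0,0,0,0.8],[0,0,0,0,1],[0,0,0,0,1],[0,0,0,0,1],[0,0,0,0,1],[0,0,0,0,1]],
], squeeze=60)

```text
clock: 4.85
tcp_pos: [0.5344, -0.1807, 0.1337]
tcp_rot: [180.0, 0.0, 177.2]
force: [-2.0, 1.3, 6.2]
width: 0.0242
grip_force: 59.4
```

```bash
python3 -c "
from h import *
go(533.6,-180.6,133,177)
print(manip.sense()['wrist_torque'])"
```

```text
t 4.85 tcp [ 534.4 -180.7  133.7] [1.8000e+02 2.0000e-02 1.7721e+02] F [-2.   1.3  6.2] w 24.2 g 59.4 shift [0.9 0.1 0.7] 0.0036
[ 0.24807357  0.29070471 -0.11485073]
```

>>> jog_arm([
  [[0,0,-3,0,1],[0,0,-5,0,1],[0,0,-8,0,1],[0,0,-12,0,1],[0,0,-15,0,1],[0,0,-15,0,1],[0,0,-15,0,1],[0,0,-15,0,1],[0,0,-15,0,1],[0,0,-12,0,1],[0,0,-5,0,1],[0,0,0,0,1]],
])

```text
clock: 5.85
tcp_pos: [0.535, -0.1812, 0.2547]
tcp_rot: [-179.9, 0.1, 177.2]
force: [-0.1, 1.1, -3.0]
width: 0.0247
grip_force: 59.1
```

```bash
cat >> h.py <<'E'
B=np.array([543.6,227.8]); a=np.radians(3.94); RB=np.array([[np.cos(a),-np.sin(a)],[np.sin(a),np.cos(a)]])
def blk(x,y): return B+RB@[x,y]
def inblk(p): return RB.T@(np.asarray(p)[:2]-B)
E
python3 -c "
from h import *
x,y=blk(-14,-68);print(x,y)
go(x,y,250,-176.06)
print(manip.sense()['wrist_torque'])"
```

```text
534.3054899267112 158.99874941182006
t 5.85 tcp [ 535.  -181.2  254.7] [-1.7995e+02  1.2000e-01  1.7720e+02] F [-0.1  1.1 -3. ] w 24.7 g 59.1 shift [ 17.3 339.7   4.4] -0.1176
[-0.01618707 -0.02631428  0.01508604]
```

>>> jog_arm([
  [[0,0,0,-0.0588,1],[0,0,0,-0.0588,1],[-1.6,24,0,0,1],[-1.6,24,0,0,1],[-1.6,24,0,0,1],[-1.6,24,0,0,1],[-1.6,24,0,0,1],[-1.6,24,0,0,1],[-1.6,24,0,0,1],[-1.6,24,0,0,1],[-1.6,24,0,0,1],[-1.6,24,0,0,1]],
])

```text
clock: 6.85
tcp_pos: [0.5332, 0.0609, 0.2525]
tcp_rot: [180.0, -0.1, -176.1]
force: [0.5, 0.6, -3.0]
width: 0.0244
grip_force: 59.3
```

>>> jog_arm([
  [[-1.6,24,0,0,1],[-1.6,24,0,0,1],[-1.6,22,0,0,1],[-1.0,16,0,0,1],[-0.5,10,0,0,1],[0,4,0,0,1],[0,0,0,0,1],[0,0,0,0,1],[0,0,0,0,1]],
])

```text
clock: 7.6
tcp_pos: [0.5333, 0.159, 0.2532]
tcp_rot: [-180.0, -0.0, -176.1]
force: [-0.0, -1.0, -3.0]
width: 0.0246
grip_force: 59.4
```

```bash
python3 - <<'E'
from h import *
x,y=blk(-14,-68)
go(x,y,226,-176.06)
print(manip.sense()['wrist_torque'])
import pickle
d={n:cap(n) for n in("top","scene")}; pickle.dump(d,open("c1.pkl","wb"))
c=d["top"]
cv2.imwrite("pics/a1.png",np.hstack([cv2.resize(c["frame"][150:290,120:300,::-1],(450,350),interpolation=cv2.INTER_CUBIC),cv2.resize(d["scene"]["frame"][100:240,190:330,::-1],(350,350),interpolation=cv2.INTER_CUBIC)]))
E
```

```text
t 7.6 tcp [533.3 159.  253.2] [-1.7998e+02 -1.0000e-02 -1.7611e+02] F [-0. -1. -3.] w 24.6 g 59.4 shift [-1.  -0.  27.2] -0.0008
[-0.0138844  -0.01032168  0.03876655]
```

View pics/a1.png

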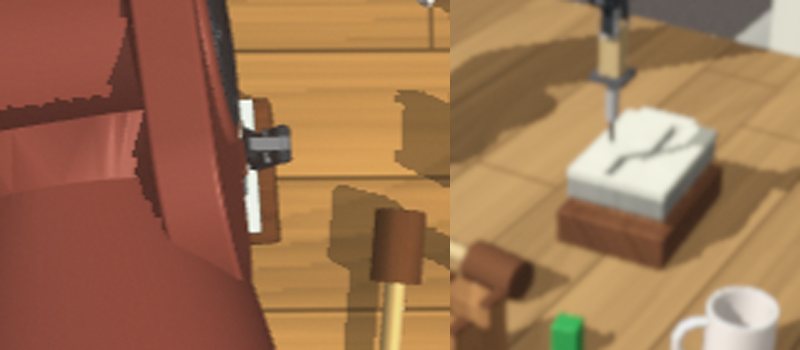

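The scene inset shows the tracer upright with its nose over the short-leg end, at (612,135) px. In the top view the arm hides the joint.

>>> jog_arm([
  [[-1.2,0,8,0,1],[0,0,8,0,1],[0,0,8,0,1],[0,0,7,0,1],[0,0,4,0,1],[0,0,3,0,1],[0,0,2,0,1],[0,0,0,0,1],[0,0,0,0,1]],
])

```text
clock: 8.45
tcp_pos: [0.5345, 0.16, 0.2135]
tcp_rot: [180.0, 0.0, -176.1]
force: [0.2, -0.4, -2.1]
width: 0.0243
grip_force: 59.4
```

```bash
python3 - <<'E'
from h import *
x,y=blk(-14,-68)
go(x,y,206,-176.06)
import pickle
d={n:cap(n) for n in("scene",)}; pickle.dump(d,open("c2.pkl","wb"))
c=d["scene"]; cv2.imwrite("pics/a2.png",cv2.resize(c["frame"][110:220,220:320,::-1],(600,660)[:2] if 0 else (545,600),interpolation=cv2.INTER_CUBIC))
s=pickle.load(open("c0.pkl","rb"))["top"]; P=cloud(s); hsv=cv2.cvtColor(s["frame"],cv2.COLOR_RGB2HSV)
w=(hsv[...,1]<70)&(hsv[...,2]>195)&(s["z_map"]>.3)&(abs(P[...,2]-.106)<.02); w[:185]=0; w[251:]=0; w[:,:137]=0; w[:,226:]=0
q=np.array([inblk(p*1000) for p in P[w]]); A=np.c_[q,np.ones(len(q))]; print(np.linalg.lstsq(A,P[w][:,2]*1000,rcond=None)[0])
E
```

```text
t 8.45 tcp [534.5 160.  213.5] [ 1.8000e+02  2.0000e-02 -1.7606e+02] F [ 0.2 -0.4 -2.1] w 24.3 g 59.4 shift [ 0.3 -1.   7.5] 0.0001
[9.36572211e-05 1.62458638e-02 1.05329274e+02]
```

View pics/a2.png

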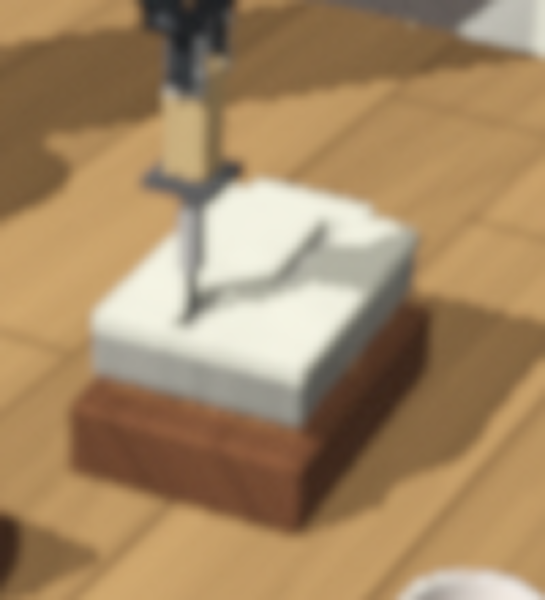

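The nose stands at the short-leg end of the joint, at (188,315) px in the crop, with the tool upright. I'll lower it by feel.

>>> jog_arm([
  [[0,-0.5,3,0,1],[0,0,3,0,1],[0,0,2,0,1],[0,0,1,0,1],[0,0,1,0,1],[0,0,1,0,1],[0,0,0,0,1],[0,0,0,0,1]],
])

```text
clock: 9.17
tcp_pos: [0.5345, 0.1595, 0.2024]
tcp_rot: [180.0, 0.0, -176.1]
force: [-0.2, 0.1, -1.5]
width: 0.0248
grip_force: 59.5
```

>>> jog_arm([
  [[0,0,1,0,1],[0,0,1,0,1],[0,0,0.5,0,1],[0,0,0,0,1],[0,0,0,0,1],[0,0,0,0,1]],
])

```text
clock: 9.67
tcp_pos: [0.5346, 0.1595, 0.2]
tcp_rot: [180.0, 0.0, -176.1]
force: [0.1, -0.6, 2.1]
width: 0.0244
grip_force: 59.9
```

>>> jog_arm([
  [[0,1.6,-0.03,0,1],[0,1.6,-0.03,0,1],[0,1.6,-0.03,0,1],[0,1.6,-0.03,0,1],[0,1.6,-0.03,0,1],[0,1.6,-0.03,0,1],[0,1.6,-0.03,0,1],[0,1.6,-0.03,0,1],[0,1.6,-0.03,0,1],[0,1.6,-0.03,0,1],[0,1.6,-0.03,0,1],[0,1.6,-0.03,0,1]],
])

```text
clock: 10.67
tcp_pos: [0.5331, 0.1788, 0.2002]
tcp_rot: [-180.0, -0.0, -176.1]
force: [0.0, -4.7, 1.8]
width: 0.0247
grip_force: 59.9
```

```bash
python3 -c "
from h import *
s=manip.sense();print(inblk(s['tcp_pos']*1000),s['tcp_rot'],s['force'],s['wrist_torque'])"
```

```text
[-13.83582658 -48.1739769 ] [-1.79997803e+02 -1.24821327e-03 -1.76056609e+02] [ 0.03427623 -4.67846268  1.78760996] [-1.19706823 -0.07509538 -0.00821347]
```

>>> jog_arm([
  [[0,1.6,-0.03,0,1],[0,1.6,-0.03,0,1],[0,1.6,-0.03,0,1],[0,1.6,-0.03,0,1],[0,1.6,-0.03,0,1],[0,1.6,-0.03,0,1],[0,1.6,-0.03,0,1],[0,1.6,-0.03,0,1],[0,1.6,-0.03,0,1],[0,1.6,-0.03,0,1],[0,1.6,-0.03,0,1]],
])

```text
clock: 11.58
tcp_pos: [0.5319, 0.1964, 0.2005]
tcp_rot: [180.0, -0.0, -176.1]
force: [0.6, -3.8, 1.4]
width: 0.0245
grip_force: 59.9
```

```bash
python3 -c "
from h import *
s=manip.sense();print(inblk(s['tcp_pos']*1000),s['tcp_rot'],s['force'],s['wrist_torque'])"
```

```text
[-13.83567949 -30.55557906] [ 1.79999535e+02 -1.54693284e-03 -1.76058114e+02] [ 0.60478277 -3.81443373  1.42033812] [-1.17487201 -0.06254704  0.01413818]
```

>>> jog_arm([
  [[-1.1,1.2,0,0,1],[-1.15,1.2,0,0,1],[-1.15,1.2,0,0,1],[-1.15,1.15,0,0,1],[-1.15,1.15,0,0,1],[-1.15,1.15,0,0,1],[-1.15,1.15,0,0,1],[-1.15,1.15,0,0,1],[-1.15,1.15,0,0,1],[-1.15,1.15,0,0,1],[-1.15,1.15,0,0,1],[-1.15,1.15,0,0,1]],
])

```text
clock: 12.58
tcp_pos: [0.5448, 0.2112, 0.2005]
tcp_rot: [180.0, 0.0, -176.1]
force: [-3.2, -3.2, 3.0]
width: 0.0243
grip_force: 60.0
```

```bash
python3 -c "
from h import *
s=manip.sense();print(inblk(s['tcp_pos']*1000),s['tcp_rot'],s['force'],s['wrist_torque'])"
```

```text
[  0.04740816 -16.65429398] [ 1.79998683e+02  2.08034694e-04 -1.76059287e+02] [-3.17897907 -3.22013591  2.97669842] [-1.00864516  0.88549997  0.0259581 ]
```

>>> jog_arm([
  [[-1.15,1.2,-0.04,0,1],[-1.15,1.2,-0.04,0,1],[-1.15,1.2,-0.03,0,1],[-1.15,1.2,-0.03,0,1],[-1.15,1.2,-0.03,0,1],[-1.15,1.2,-0.03,0,1],[-1.15,1.2,-0.03,0,1],[-1.15,1.2,-0.03,0,1],[-1.15,1.2,-0.03,0,1],[-1.15,1.2,-0.03,0,1],[-1.15,1.2,-0.03,0,1],[-1.15,1.2,-0.03,0,1]],
])

```text
clock: 13.58
tcp_pos: [0.5575, 0.2265, 0.2009]
tcp_rot: [180.0, -0.0, -176.1]
force: [-2.5, -3.3, 3.2]
width: 0.0245
grip_force: 60.0
```

```bash
python3 -c "
from h import *
s=manip.sense();print(inblk(s['tcp_pos']*1000),s['tcp_rot'],s['force'],s['wrist_torque'])"
```

```text
[13.81822711 -2.22941108] [ 1.79998551e+02 -2.67544955e-03 -1.76054360e+02] [-2.50957082 -3.3248544   3.15490407] [-1.00067696  0.83532186 -0.00184795]
```

>>> jog_arm([
  [[0,1.6,-0.04,0,1],[0,1.6,-0.04,0,1],[0,1.6,-0.04,0,1],[0,1.6,-0.04,0,1],[0,1.6,-0.04,0,1],[0,1.6,-0.04,0,1],[0,1.6,-0.04,0,1],[0,1.6,-0.04,0,1],[0,1.6,-0.04,0,1],[0,1.6,-0.04,0,1],[0,1.6,-0.04,0,1],[0,1.6,-0.04,0,1]],
])

```text
clock: 14.58
tcp_pos: [0.5561, 0.2457, 0.2014]
tcp_rot: [-180.0, 0.0, -176.1]
force: [0.5, -3.4, 2.4]
width: 0.0244
grip_force: 59.9
```

```bash
python3 -c "
from h import *
s=manip.sense();print(inblk(s['tcp_pos']*1000),s['tcp_rot'],s['force'],s['wrist_torque'])"
```

```text
[13.73524122 16.97572545] [-1.79999899e+02  2.49168134e-03 -1.76058587e+02] [ 0.52893393 -3.44573698  2.40056631] [-1.23244798 -0.09959224  0.00412723]
```

>>> jog_arm([
  [[0,1.6,-0.03,0,1],[0,1.6,-0.03,0,1],[0,1.6,-0.03,0,1],[0,1.6,-0.03,0,1],[0,1.6,-0.03,0,1],[0,1.6,-0.03,0,1],[0,1.6,-0.03,0,1],[0,1.6,-0.03,0,1],[0,1.6,-0.03,0,1],[0,1.6,-0.03,0,1],[0,1.6,-0.03,0,1],[0,1.6,-0.03,0,1]],
])

```text
clock: 15.58
tcp_pos: [0.5548, 0.2649, 0.2017]
tcp_rot: [180.0, -0.0, -176.1]
force: [0.6, -3.9, 2.4]
width: 0.0246
grip_force: 59.9
```

```bash
python3 -c "
from h import *
s=manip.sense();print(inblk(s['tcp_pos']*1000),s['tcp_rot'],s['force'],s['wrist_torque'])"
```

```text
[13.70115968 36.20580247] [ 1.79998429e+02 -2.61210248e-03 -1.76057546e+02] [ 0.57552528 -3.89129364  2.39616048] [-1.2320986  -0.09274305 -0.04911963]
```

>>> jog_arm([
  [[0,1.6,-0.03,0,1],[0,1.6,-0.03,0,1],[0,1.6,-0.03,0,1],[0,1.6,-0.03,0,1],[0,1.6,-0.03,0,1],[0,1.6,-0.03,0,1],[0,1.6,-0.03,0,1],[0,1.6,-0.03,0,1],[0,1.6,-0.03,0,1],[0,1.6,-0.03,0,1],[0,1.6,-0.03,0,1],[0,1.6,-0.03,0,1]],
])

```text
clock: 16.58
tcp_pos: [0.5535, 0.284, 0.2021]
tcp_rot: [-180.0, -0.0, -176.1]
force: [-0.5, -3.6, 1.9]
width: 0.0244
grip_force: 59.9
```

```bash
python3 -c "
from h import *
s=manip.sense();print(inblk(s['tcp_pos']*1000),s['tcp_rot'],s['force'],s['wrist_torque'])"
```

```text
[13.70953416 55.37683124] [-1.79997753e+02 -6.83172838e-04 -1.76056889e+02] [-0.50648    -3.63629289  1.92376674] [-1.23040338 -0.09396063  0.01569167]
```

>>> jog_arm([
  [[0,1.6,-0.02,0,1],[0,1.6,-0.02,0,1],[0,1.6,-0.02,0,1],[0,1.6,-0.02,0,1],[0,1.6,-0.02,0,1],[0,1.6,-0.02,0,1],[0,1.6,-0.02,0,1],[0,1.2,-0.02,0,1],[0,0,0,0,1],[0,0,0,0,1],[0,0,0,0,1],[0,0,0,0,1]],
])

```text
clock: 17.58
tcp_pos: [0.5526, 0.2965, 0.2023]
tcp_rot: [180.0, 0.0, -176.1]
force: [-0.2, -1.2, 2.1]
width: 0.0242
grip_force: 59.9
```

```bash
python3 -c "
from h import *
s=manip.sense();print(inblk(s['tcp_pos']*1000),s['tcp_rot'],s['force'],s['wrist_torque'])"
```

```text
[13.73334601 67.89236403] [ 1.79967546e+02  3.99437134e-03 -1.76054791e+02] [-0.19806583 -1.1923032   2.07724833] [-0.48838198  0.00057735 -0.05179165]
```

>>> jog_arm([
  [[0,0,-3,0,1],[0,0,-6,0,1],[0,0,-10,0,1],[0,0,-12,0,1],[0,0,-12,0,1],[0,0,-10,0,1],[0,0,-6,0,1],[0,0,0,0.0588,1],[0,0,0,0.0588,1],[0,0,0,0,1],[0,0,0,0,1]],
])

```text
clock: 18.5
tcp_pos: [0.5526, 0.2963, 0.2613]
tcp_rot: [180.0, -0.0, 177.3]
force: [0.4, -0.5, -2.1]
width: 0.0241
grip_force: 59.3
```

```bash
python3 -c "
from h import *
go(534.8,-181,256,177.2)"
```

```text
t 18.5 tcp [552.6 296.3 261.3] [ 1.7999e+02 -2.0000e-02  1.7731e+02] F [ 0.4 -0.5 -2.1] w 24.1 g 59.3 shift [  -4.7 -477.6    5.2] 0.0019
```

>>> jog_arm([
  [[0,-10,0,0,1],[0,-20,0,0,1],[0,-24,0,0,1],[0,-24,0,0,1],[0,-24,0,0,1],[0,-24,0,0,1],[0,-24,0,0,1],[0,-24,0,0,1],[0,-24,0,0,1],[0,-24,0,0,1],[0,-24,0,0,1],[0,-24,0,0,1]],
])

```text
clock: 19.5
tcp_pos: [0.5389, 0.0249, 0.2614]
tcp_rot: [-180.0, 0.0, 177.3]
force: [0.0, -0.5, -2.1]
width: 0.0247
grip_force: 59.4
```

>>> jog_arm([
  [[0,-24,0,0,1],[0,-24,0,0,1],[0,-24,0,0,1],[0,-24,0,0,1],[0,-24,0,0,1],[0,-24,0,0,1],[0,-20,0,0,1],[0,-16,0,0,1],[0,-10,0,0,1],[0,-5,0,0,1],[0,0,0,0,1],[0,0,0,0,1]],
])

```text
clock: 20.5
tcp_pos: [0.5298, -0.1678, 0.2612]
tcp_rot: [180.0, -0.0, 177.2]
force: [-0.2, 0.0, -2.5]
width: 0.0243
grip_force: 59.4
```

```bash
python3 -c "
from h import *
go(534.8,-181,256,177.2)"
```

```text
t 20.5 tcp [ 529.8 -167.8  261.2] [ 1.7998e+02 -1.0000e-02  1.7722e+02] F [-0.2  0.  -2.5] w 24.3 g 59.4 shift [ -5.6 -12.9   5.2] 0.0004
```

>>> jog_arm([
  [[-2.6,-6,0,0,1],[-2,-5,0,0,1],[-1,-1.9,0,0,1],[0,0,0,0,1],[0,0,0,0,1],[0,0,0,0,1]],
])

```text
clock: 21.0
tcp_pos: [0.5349, -0.1812, 0.2612]
tcp_rot: [180.0, -0.0, 177.2]
force: [-0.6, 0.4, -2.2]
width: 0.0245
grip_force: 59.4
```

```bash
python3 - <<'E'
from h import *
go(534.8,-181,134,177.2)
c=cap("top"); d=cap("scene")
cv2.imwrite("pics/b1.png",np.hstack([cv2.resize(c["frame"][170:290,300:420,::-1],(400,400),interpolation=cv2.INTER_CUBIC),cv2.resize(d["frame"][120:280,110:270,::-1],(400,400),interpolation=cv2.INTER_CUBIC)]))
E
```

```text
t 21.0 tcp [ 534.9 -181.2  261.2] [ 1.7999e+02 -1.0000e-02  1.7721e+02] F [-0.6  0.4 -2.2] w 24.5 g 59.4 shift [1.000e-01 2.000e-01 1.272e+02] 0.0003
```

View pics/b1.png

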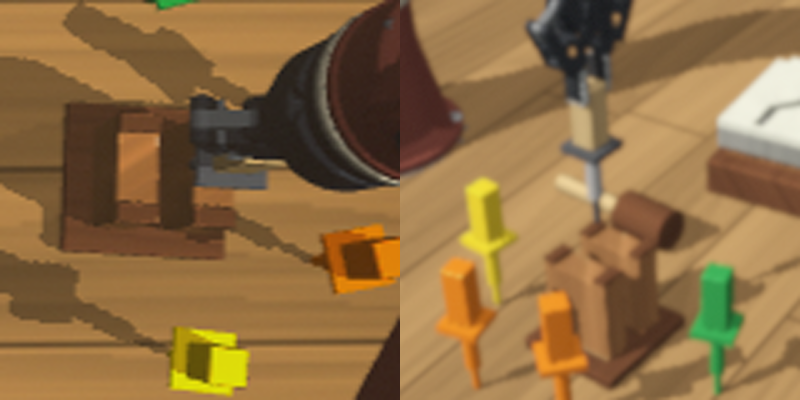

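The tracer hangs upright above the slot, nose at about (597,215) px, and the rest is clear. I'll lower it.

>>> jog_arm([
  [[0,0,8,0,1],[0,0,14,0,1],[0,0,14,0,1],[0,0,14,0,1],[0,0,14,0,1],[0,0,14,0,1],[0,0,14,0,1],[0,0,12,0,1],[0,0,8,0,1],[0,0,4,0,1],[0,0,0,0,1],[0,0,0,0,1]],
])

```text
clock: 22.1
tcp_pos: [0.5351, -0.1815, 0.1455]
tcp_rot: [-180.0, 0.0, 177.2]
force: [0.4, 0.6, -2.4]
width: 0.0245
grip_force: 59.4
```

>>> jog_arm([
  [[0,0,2,0,1],[0,0,2,0,1],[0,0,2,0,1],[0,0,1,0,1],[0,0,1,0,1],[0,0,1,0,1],[0,0,0,0,1],[0,0,0,0,1],[0,0,0,0,1]],
])

```text
clock: 22.85
tcp_pos: [0.535, -0.1814, 0.1363]
tcp_rot: [-180.0, 0.0, 177.2]
force: [-0.0, -0.9, -2.6]
width: 0.0243
grip_force: 59.4
```

>>> jog_arm([
  [[0,0,1,0,1],[0,0,0.7,0,1],[0,0,0.5,0,1],[0,0,0,0,1],[0,0,0,0,1],[0,0,0,0,1]],
])

```text
clock: 23.35
tcp_pos: [0.5349, -0.1814, 0.134]
tcp_rot: [180.0, 0.0, 177.2]
force: [-0.2, 0.5, -2.6]
width: 0.0242
grip_force: 59.4
```

>>> jog_arm([
  [[0,0,0.4,0,1],[0,0,0.4,0,1],[0,0,0,0,1],[0,0,0,0,1],[0,0,0,0,1]],
])

```text
clock: 23.77
tcp_pos: [0.5351, -0.1814, 0.1337]
tcp_rot: [-180.0, 0.0, 177.2]
force: [-2.3, 1.8, 5.5]
width: 0.0242
grip_force: 60.3
```

Contact: the collar is seated, with the same readings as at pickup. I'll release gradually and withdraw.

>>> jog_arm([
  [[0,0,0,0,0.6],[0,0,0,0,0.5],[0,0,0,0,0.4],[0,0,0,0,0.2],[0,0,0,0,0],[0,0,0,0,0],[0,0,0,0,0],[0,0,0,0,0],[0,0,0,0,0],[0,0,0,0,0]],
])

```text
clock: 24.6
tcp_pos: [0.5349, -0.1814, 0.1332]
tcp_rot: [180.0, 0.0, 177.2]
force: [-0.2, 0.4, -0.2]
width: 0.0854
grip_force: 0.0
```

>>> jog_arm([
  [[0,0,-6,0,0],[0,0,-12,0,0],[0,0,-15,0,0],[0,0,-15,0,0],[0,0,-15,0,0],[0,0,-15,0,0],[0,0,-15,0,0],[0,0,-15,0,0],[0,0,-15,0,0],[0,0,-5,0,0],[0,0,0,0,0],[0,0,0,0,0]],
])

```text
clock: 25.6
tcp_pos: [0.5349, -0.1814, 0.261]
tcp_rot: [-180.0, 0.0, 177.2]
force: [1.4, -0.6, 0.4]
width: 0.0853
grip_force: 0.0
```

```bash
python3 - <<'E'
from h import *
c=cap("top"); d=cap("scene")
cv2.imwrite("pics/b2.png",np.hstack([cv2.resize(c["frame"][170:290,300:420,::-1],(400,400),interpolation=cv2.INTER_CUBIC),cv2.resize(d["frame"][140:280,130:270,::-1],(400,400),interpolation=cv2.INTER_CUBIC)]))
E
```

```text
(no output)
```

View pics/b2.png

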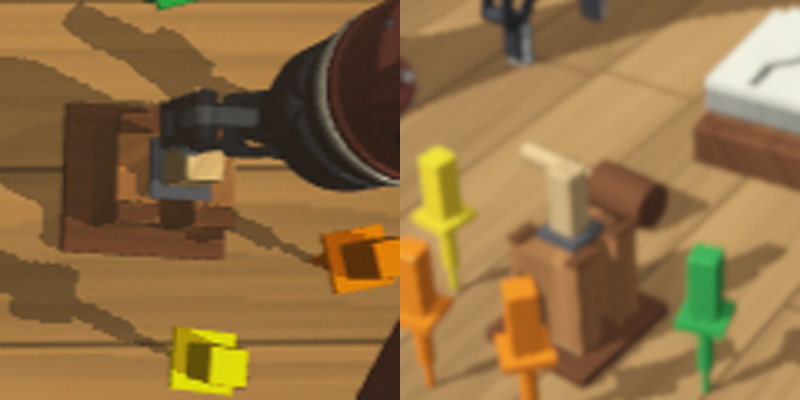

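The tracer hangs upright with its collar flat between the lips, at about (568,230) px. The gripper is well clear above it and nothing else has been disturbed.

```bash
python3 -c "
from rig import job
print(job.finish_job())"
```

```text
the job is handed in; nothing more can be done
None
```

I traced the joint from the short-leg end to the long-leg end, pressing at about 4–6 N and finding it clear, then hung the tracer back in its rest, let go and handed the job in; hand-in returned no verdict.

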